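# Free a telescopic sampling ladle in its rest and hold it drawn out to the second stop

## Task

The telescopic sampling ladle clamped in the grey rest is due its pre-use check. Take the mallet, knock the rest's brass-headed sprung stop peg fully down (with the mallet, not with the fingers or the hand), and set the mallet down on the bench, clear of the rest and the pole. Then take the black hand grip so that its red side button is squeezed in, pull it straight out past the first stop to the second stop, and finish while still holding it there fully drawn out, because its springs pull it back; leave the other things where they are.

Things in the scene. Friction and masses are not known exactly. Their poses are not given: they have to be found in the camera images.
- rest: grey steel pole rest, fixed: plate 312x74x30 mm (x -166 to +146 mm) with two black saddles (to 89 mm high) clamping the ladle's outer tube. Origin on the bench under the pole's axis, beside the collar the tubes come out of. x runs along the level pole: -x is the way the grip is pulled, towards the robot; the white cup ends at +216 mm. Pole axis 68 mm above the bench, 38 mm above the plate
- peg_top (a point): centre of the stop peg's top: brass head 23 mm across, 6 mm thick, on a 16 mm shank, upright in the rest's plate on the pole's line, 47 mm in front (rest's -x) of the pushed-in hand grip's front flange and in its way. It starts 24 to 30 mm above the plate
- stop_peg (a joint): how far the stop peg is driven down, m: starts between 0 and 0.006; 0.0235 is fully down, brass head seated on the plate. A side spring grips its shank: it moves only under more than about 7 N and stays where it is left
- mallet_handle (a point): gripping place on the handle's centre line of a nylon-faced mallet (about 0.34 kg) stood on one face. Upright round head 50 mm across, 76 mm tall; level wooden handle 22 mm wide (flat sides), 26 mm tall, reaching 161 mm from the head's axis. x runs along the handle to the head's axis, 60 mm on; z up along that axis; lower face 38 mm below this point. It balances about 15 mm from the head's axis
- mallet_face (a point): centre of the mallet's lower (striking) white nylon face, 50 mm across
- pole_grip (a point): centre of the hand grip on the pole's axis, axes as the rest's: black ribbed rubber, flat sides, 28 mm wide (y), 32 mm tall; round flange 44 mm across, 9 mm thick at the front (-x), its back face 32 mm from here; ferrule 37 mm across behind, 31 mm from here. Red button on the +y side, centred here
- release_button (a joint): how far the red button is pressed in, m: 0 out, 0.005 fully in. 28 mm long, 16 mm tall, standing 6 mm out of the grip's side when out, 1 mm when in; takes 3 to 8 N. Until it is in beyond about 0.004 the pole is locked; keep it squeezed until the grip has moved 20 mm
- first_section (a joint): how far the first (thinnest) section, which ends in the hand grip, is drawn out of the second, m: 0 in, 0.065 at its stop (the first stop). Spring return of 3 to 5 N
- second_section (a joint): how far the second section is drawn out of the outer tube, m: 0 in, 0.060 at its stop (the second stop; the grip is then 125 mm from where it began). Spring return of 8 to 10 N, so it follows only after the first section has met its stop
- can: aerosol can, 67 mm across, 201 mm tall, standing; stands or lies about as a bystander; origin at the centre of its underside
- vial: small sample vial with black cap, 25 mm across, 67 mm tall, standing; stands or lies about as a bystander; origin at the centre of its underside
- reel: coil of black webbing strap lying flat, about 100 mm across, 24 mm thick; stands or lies about as a bystander; origin at the centre of its underside
- old_pliers: slip-joint pliers lying flat, 153 mm long, 12 mm thick; stands or lies about as a bystander; origin at the centre of its underside
- pen: black paint marker lying down, 136 mm long, 17 mm thick; stands or lies about as a bystander; origin at the centre of its underside
- tape: white roll of thread tape lying flat, 52 mm across, 12 mm thick; stands or lies about as a bystander; origin at the centre of its underside

How it is judged:
On the way, in this order (a step that is already met when the one before it is completed fails the run):
1. the stop peg is knocked fully down with the mallet (value of joint stop_peg above 0.0215 m and (contact force between mallet and stop_peg above 0.5 N or distance between mallet_face and peg_top below 0.02 m)).
2. the mallet is set down on the bench and let go (contact force between the fingers and mallet below 0.2 N and contact force between mallet and stop_peg below 0.2 N and contact force between mallet and rest below 0.2 N and height (world z) of mallet_handle below 0.1 m and linear speed of mallet below 0.05 m/s), for 0.2 s.
3. the hand grip is drawn out to the first stop (value of joint first_section above 0.061 m), for 0.05 s.
4. both sections are drawn out, at the second stop (value of joint first_section above 0.061 m and value of joint second_section above 0.056 m), for 0.2 s.
At the end, for the whole second after the job is handed in: the robot still holds the hand grip with both sections out at the second stop (each within 4 mm of its stop), the stop peg is fully down (within 2 mm), and the mallet lies still on the bench, let go, touching neither the rest, the pole nor the peg (all of step 4 and (contact force between the fingers and first_section above 2 N or contact force between the fingers and release_button above 2 N) and contact force between mallet and first_section below 0.2 N and contact force between mallet and second_section below 0.2 N and contact force between mallet and stop_peg below 0.2 N and contact force between the fingers and mallet below 0.2 N and contact force between mallet and rest below 0.2 N and height (world z) of mallet_handle between 0 and 0.1 m and linear speed of mallet below 0.03 m/s and value of joint stop_peg above 0.0215 m); the arm keeps its last pose, push and grip.
It fails at once if the stop peg is pushed with the fingers or the hand (contact force between any of the fingers, the arm and stop_peg above 1 N).
It fails at once if a bystander is shifted by more than 3 cm (distance of any of can, vial, reel, old_pliers, pen, tape from where it was at the start of the episode above 0.03 m).
It also fails if it takes over 48 s, if anything falls off the work surface, if the arm or the gripper's body presses on something with over 40 N, if the wrist force passes 120 N, or if a joint passes its speed limit or range.

## Robot

A 7-joint arm with a two-finger parallel gripper is mounted at the origin on a cart in front of the work surface, level with it; the furniture and walls round the work are solid. World frame = base frame: x ahead of the robot, y to its left, z up, the work surface at z = 0. Lengths are in m, angles in rad, forces in N, time in s.
With the tool pointing down it reaches from about 0.35 to 0.9 m from the base axis. Payload 8.1 kg.
Tool frame: the origin (TCP) lies on the centre line of the jaws, within the pads' length; the fingertips stand 14 mm ahead of it and the grasp point (between the pads) lies 5 mm behind it; z points along the fingers, y is the direction in which the jaws open and shut (so a half turn about z gives the same grasp; the last joint's range is limited). The gripper opens to 92 mm and grips with 3 to 60 N. Pads are 19 mm wide; open, the fingers measure 130 mm over their backs; the gripper's body (75 mm by 190 mm) begins 47 mm behind the grasp point.
Start: joints at [1.108, 0.434, 0.025, 1.573, -0.012, 1.134, -0.075], TCP at [0.22, -0.585, 0.241] pointing down, gripper open.
Joint ranges: [-2.62, 2.62], [-0.44, 2.09], [-1.27, 1.32], [0.08, 2.57], [-1.32, 4.46], [0.12, 2], [-2.74, 2.74]. Speed limits (rad/s): [2.22, 2.22, 3.01, 3.01, 3.14, 3.14, 3.14].

## Interface

Orientations are given as a rotation vector (axis times angle).
In Python, from cell import observe, eyes, arm gives the robot as it stands.
- The arm moves only by the tool step_arm, never from a script. Its argument "series" is a list that holds one entry, the list of rows, each a list of 5 numbers: the finger opening in m, from 0 to 0.0918, then the shift along the world's x, y, z in m, then the turn about the world's z in degrees. In form: [[[hand, dx, dy, dz, spin], ...]]. A call has 1 to 20 rows; each row is the pose to reach, as a shift and turn from the pose measured when the call began; what a row does not reach only later rows make up. A row lasts 1/12 s, in which the tool goes at most 41.7 mm and 7.16 degrees, less where a joint would pass 70% of its speed; a pose out of reach is approached as far as the arm can. A call with a gripper value outside its range is refused whole. The fingers move at their own pace and stop on an object; "squeeze" is the grip in N (left out, the last holds). Time passes only in rows, so rows that repeat a pose let the fingers close. It gives the time, the measured TCP pose, the force and the opening at its end, in the units of the state.
- observe(): the state, without advancing time (a new reading comes with each control period).
- eyes.get_image(name): name is "scene" or "top" or "wrist"; returns (picture, depth): 480x640x3 uint8, red, green, blue; 480x640 float32, m along the optical axis (not along the pixel's ray), 0 where there is no reading.
- eyes.camera_params(name): a dict with "intrinsics" (3x3 intrinsics, pixels), "distortion" ([k1, k2, p1, p2, k3] as OpenCV has them; the pictures are not rectified), "position" and "attitude" of the camera in the world. Camera axes: x right, y down, z forward; pixel columns grow to the right and rows downward; lengths in m; the calibration is good to about 2 mm. A picture is of the moment at which its call begins: read the wrist's pose just before it. camera_params takes no time and is no camera call; for the wrist camera it gives the pose at the moment of the call.
- arm.sign_off(): hands the job in, once; it reports no verdict.
The state is a dict: "clock": time; "joints": joint angles; "dq": joint speeds; "joint_efforts": joint torques, N m; "position": TCP position; "ee_rot": TCP orientation; "force": force on the tool from outside, world axes, zero at the start; "ft_torque": the same for the moment, N m; "width": opening from 0.0 (shut) to 1.0 (fully open).
Only numpy, scipy, OpenCV 4.12 (cv2) and the standard library are available. Lean on these libraries where they do the work, as an engineer would, in place of code of your own. Each camera call takes 0.05 s, during which the arm holds its last target.

## Working session

There is one attempt and no reset: what is moved stays moved. The work goes in short steps, Python scripts to look and compute and a tool call to move; the robot and the scene stay as the last step left them, time stands still between calls to the robot, and variables do not carry over. Pictures are saved under pics/ and viewed, and the job is handed in when it is done.

Besides the shell and the picture viewer there is one more tool, called after "Request:" by a JSON object that holds its "method" and its "body", one argument or row to a line. step_arm: Moves the arm, as the interface text tells. Its arguments: {"type":"object","properties":{"series":{"type":"array"},"squeeze":{"type":"number"}},"required":["series"]}

```bash
ls; mkdir -p pics; cat > h.py <<'E'
import numpy as np, cv2
from cell import observe, eyes, arm
from scipy.spatial.transform import Rotation as R
def grab(n,tag):
    p=eyes.camera_params(n); im,d=eyes.get_image(n)
    cv2.imwrite(f'pics/{tag}.png',cv2.cvtColor(im,cv2.COLOR_RGB2BGR)); np.savez(f'pics/{tag}.npz',im=im,d=d,K=p['intrinsics'],D=p['distortion'],t=p['position'],A=np.array(p['attitude']))
    return im,d,p
def load(tag): return np.load(f'pics/{tag}.npz')
def rot(A):
    A=np.array(A); return A if A.shape==(3,3) else (R.from_rotvec(A).as_matrix() if A.size==3 else R.from_quat(A).as_matrix())
def rays(z,uv):
    n=cv2.undistortPoints(np.array(uv,float).reshape(-1,1,2),np.array(z['K'],float),np.array(z['D'],float)).reshape(-1,2)
    return np.c_[n,np.ones(len(n))]
def plane(z,uv,h):
    r=rays(z,uv)@rot(z['A']).T; t=np.array(z['t']); s=(h-t[2])/r[:,2]; return t+r*s[:,None]
def depthpts(z,uv):
    uv=np.array(uv,int).reshape(-1,2); d=z['d'][uv[:,1],uv[:,0]]
    return (rays(z,uv)*d[:,None])@rot(z['A']).T+np.array(z['t'])
E
python3 - <<'E'
from h import *
print(observe())
for n in ('scene','top','wrist'):
    im,d,p=grab(n,n+'0'); print(n,p)
E
```

```text
pics
{'clock': 0.0, 'joints': array([ 1.10839862,  0.4352214 ,  0.02493346,  1.57409923, -0.01159037,
        1.13399549, -0.07506   ]), 'dq': array([ 1.78617001e-05, -4.78201863e-04, -5.01266791e-04, -1.04145864e-04,
        2.72135206e-04,  1.37669399e-03, -6.34255258e-04]), 'joint_efforts': array([ 1.61364427e-03, -6.67864537e+01,  9.86200422e-01, -3.14470553e+01,
       -6.04863628e-02,  4.29254025e-02,  2.14150327e-04]), 'position': array([ 0.21984622, -0.58453205,  0.23994466]), 'ee_rot': array([-3.08939127e+00, -5.61868349e-01,  6.50948723e-04]), 'force': array([ 0.18062864, -0.15053554, -0.74702397]), 'ft_torque': array([-0.00484002,  0.02683531, -0.01188695]), 'width': 0.9986231245050219}
scene {'intrinsics': array([[478.48208278,   0.        , 317.93798274],
       [  0.        , 478.48208278, 240.42291586],
       [  0.        ,   0.        ,   1.        ]]), 'distortion': array([0.04420451, 0.        , 0.        , 0.        , 0.        ]), 'position': array([-0.06749266,  0.53289703,  0.46849335]), 'attitude': array([-1.02402407,  2.09463107, -1.31533713])}
top {'intrinsics': array([[526.50374067,   0.        , 315.44411272],
       [  0.        , 526.50374067, 236.63538466],
       [  0.        ,   0.        ,   1.        ]]), 'distortion': array([-0.14475649,  0.        ,  0.        ,  0.        ,  0.        ]), 'position': array([0.42842599, 0.03603833, 0.94856884]), 'attitude': array([-2.1186966 ,  2.15769102, -0.16564625])}
wrist {'intrinsics': array([[414.14993082,   0.        , 320.75088028],
       [  0.        , 414.14993082, 234.68278906],
       [  0.        ,   0.        ,   1.        ]]), 'distortion': array([-0.02228425,  0.        ,  0.        ,  0.        ,  0.        ]), 'position': array([ 0.29671986, -0.55595204,  0.38445129]), 'attitude': array([ 2.36974028, -1.63825762, -0.25465728])}
```

View pics/top0.png

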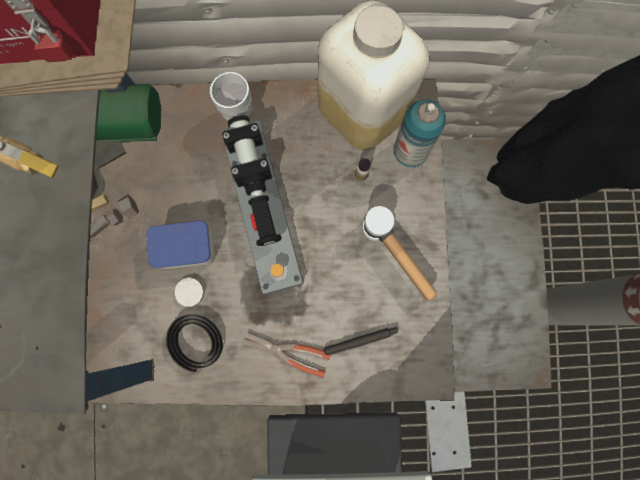

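View pics/scene0.png

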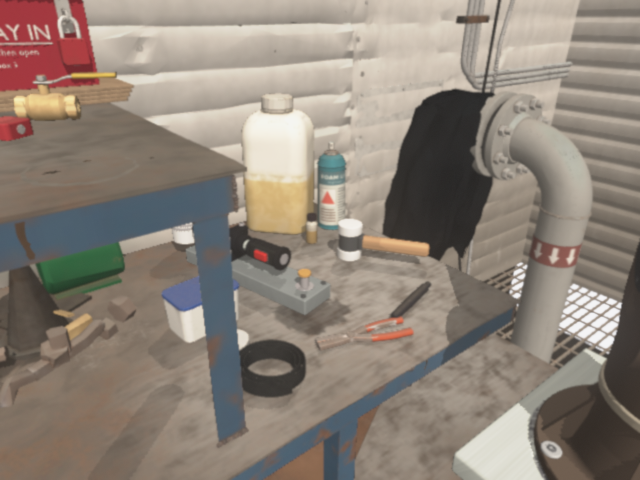

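View pics/wrist0.png

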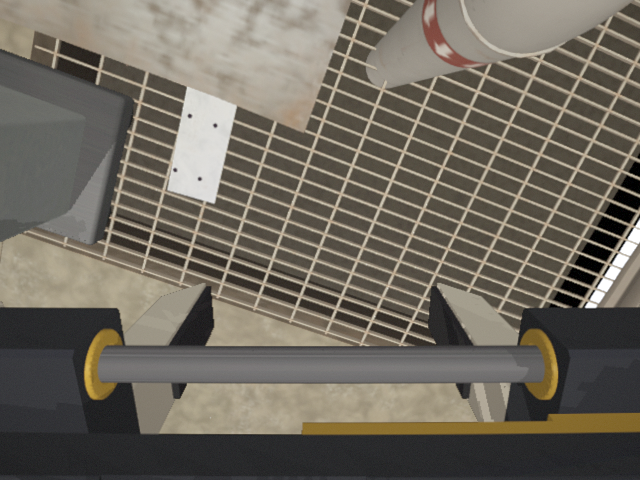

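The top view shows the rest running from about (282,285) to (240,125) with the peg at (277,271) and the red button at (254,220). The mallet head is at (379,222) with its handle end at (432,295), and the pliers, pen, reel, tape, can and vial stand around them. Next I measure.

```bash
cat > m.py <<'E'
from h import *
z=load('top0'); im=z['im']; hsv=cv2.cvtColor(im,cv2.COLOR_RGB2HSV)
def comp(mask,box):
    m=np.zeros_like(mask); x0,y0,x1,y1=box; m[y0:y1,x0:x1]=mask[y0:y1,x0:x1]
    n,l,s,c=cv2.connectedComponentsWithStats(m.astype(np.uint8)); i=1+np.argmax(s[1:,4]); return (l==i),s[i],c[i]
# handle
m,s,c=comp(((hsv[...,0]>5)&(hsv[...,0]<22)&(hsv[...,1]>100)),(375,225,445,305))
ys,xs=np.nonzero(m); P=plane(z,np.c_[xs,ys],0.045); print('handle',s,c,P.mean(0)); 
r=cv2.minAreaRect(P[:,:2].astype(np.float32)*1000); print(r, cv2.boxPoints(r))
# head
m,s,c=comp((hsv[...,1]<40)&(hsv[...,2]>190),(355,200,400,245)); ys,xs=np.nonzero(m)
print('head',s,c,plane(z,[c],0.076)); P=plane(z,np.c_[xs,ys],0.076); print(cv2.minEnclosingCircle(P[:,:2].astype(np.float32)))
print('depth',depthpts(z,[c,[415,271],[277,271]]))
# peg
m,s,c=comp((hsv[...,0]>8)&(hsv[...,0]<28)&(hsv[...,1]>130),(262,258,292,284)); ys,xs=np.nonzero(m)
print('peg',s,c,plane(z,[c],0.057),cv2.minEnclosingCircle(plane(z,np.c_[xs,ys],.057)[:,:2].astype(np.float32)))
pd=depthpts(z,np.c_[xs,ys]); print(np.median(pd,0))
# button
m,s,c=comp(((hsv[...,0]<5)|(hsv[...,0]>174))&(hsv[...,1]>150),(240,200,275,245)); print('button',s,c,plane(z,[c],0.07))
# rest plate by color/depth
v,u=np.mgrid[80:310,200:320]; uv=np.c_[u.ravel(),v.ravel()]; D=depthpts(z,uv); k=(D[:,2]>0.024)&(D[:,2]<0.036)
g=np.zeros((480,640),np.uint8); g[uv[k,1],uv[k,0]]=1; g=cv2.morphologyEx(g,cv2.MORPH_OPEN,np.ones((3,3))); n,l,s,c=cv2.connectedComponentsWithStats(g); i=1+np.argmax(s[1:,4]); ys,xs=np.nonzero(l==i)
P=plane(z,np.c_[xs,ys],.03); r=cv2.minAreaRect(P[:,:2].astype(np.float32)*1000); print('plate',r,cv2.boxPoints(r))
# high points = pole top
k=(D[:,2]>0.078)&(D[:,2]<0.1); print('grip-ish', k.sum())
for a,b in ((0.05,0.07),(0.078,0.088),(.088,.12)): 
    q=D[(D[:,2]>a)&(D[:,2]<b)]; print(a,b,len(q),q.min(0) if len(q) else'',q.max(0) if len(q) else'')
E
python3 m.py
python3 - <<'E'
import cv2
im=cv2.imread('pics/top0.png'); cv2.imwrite('pics/z1.png',cv2.resize(im[90:310,200:450],(750,660),interpolation=cv2.INTER_CUBIC)[:600])
E
```

```text
handle [383 234  53  66 932] [409.59871245 266.98927039] [ 0.51568577 -0.12465273  0.045     ]
((515.455810546875, -124.75273895263672), (130.27334594726562, 21.94915771484375), 35.01264190673828) [[ 455.81046 -153.13692]
 [ 468.40396 -171.11383]
 [ 575.1012   -96.36856]
 [ 562.5077   -78.39165]]
head [366 206  28  29 626] [379.4456869  219.94249201] [[ 0.59338441 -0.07148698  0.076     ]]
((0.5934647917747498, -0.07113081216812134), 0.02437465824186802)
depth [[ 0.59464938 -0.0705563   0.07793175]
 [ 0.50770184 -0.13224997  0.05324244]
 [ 0.51181522  0.10346574  0.05825709]]
peg [271 264  12  12 120] [276.56666667 269.64166667] [[0.51426301 0.10428097 0.057     ]] ((0.5141459107398987, 0.10433205962181091), 0.010689156129956245)
[0.51365283 0.103589   0.05899386]
button [251 214   6  16  47] [253.27659574 221.87234043] [[0.59518667 0.14245805 0.07      ]]
plate ((620.430419921875, 130.75071716308594), (281.74334716796875, 73.97221374511719), 14.137399673461914) [[474.79156 132.20898]
 [492.8592   60.47718]
 [766.0693  129.29245]
 [748.00165 201.02426]]
grip-ish 3054
0.05 0.07 784 [0.50334664 0.026289   0.05005657] [0.84511342 0.23718553 0.06998382]
0.078 0.088 2148 [0.55687683 0.02636807 0.07800175] [0.85191539 0.21055365 0.08799646]
0.088 0.12 1143 [0.55898954 0.02638985 0.08800183] [0.84766363 0.21451812 0.11917975]
```

View pics/z1.png

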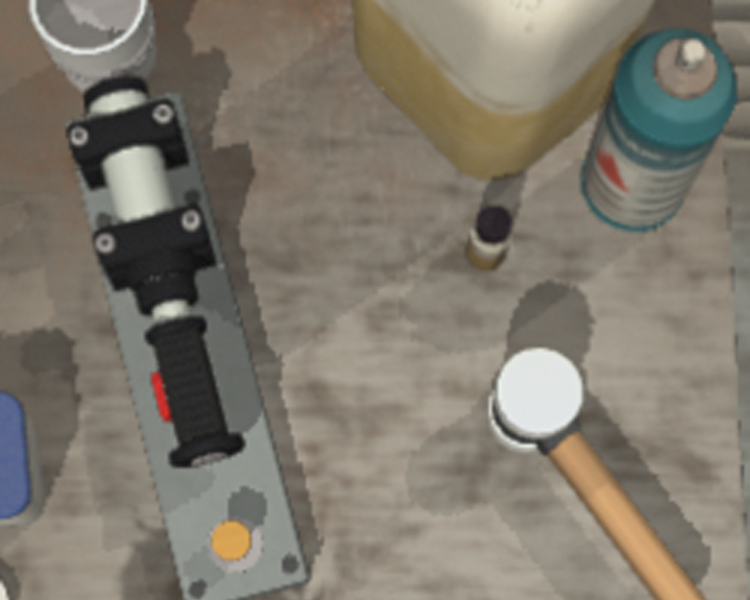

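Request:
{"method": "step_arm", "body": {
  "series": [
    [[0.0918,0.334,0.486,0,14.3],[0.0918,0.334,0.486,0,14.3],[0.0918,0.334,0.486,0,14.3],[0.0918,0.334,0.486,0,14.3],[0.0918,0.334,0.486,0,14.3],[0.0918,0.334,0.486,0,14.3],[0.0918,0.334,0.486,0,14.3],[0.0918,0.334,0.486,0,14.3],[0.0918,0.334,0.486,0,14.3],[0.0918,0.334,0.486,0,14.3],[0.0918,0.334,0.486,0,14.3],[0.0918,0.334,0.486,0,14.3],[0.0918,0.334,0.486,0,14.3],[0.0918,0.334,0.486,0,14.3],[0.0918,0.334,0.486,0,14.3],[0.0918,0.334,0.486,-0.02,14.3],[0.0918,0.334,0.486,-0.05,14.3],[0.0918,0.334,0.486,-0.05,14.3]]
  ],
  "squeeze": 60
}}

```text
clock: 1.65
position: [0.5509, -0.0984, 0.1854]
ee_rot: [-2.993, -0.942, 0.012]
force: [-0.3, -0.0, -0.6]
width: 1.001
```

```bash
python3 - <<'E'
from h import *
o=observe();print(o['clock'],o['position'],o['ee_rot'],R.from_rotvec(o['ee_rot']).as_matrix().round(3),o['force'])
grab('wrist','w1'); z=load('w1')
for t in ['top0']:
    q=load(t); print(depthpts(q,[[180,245],[60,250],[415,110],[350,340]]).round(3))
# handle in wrist
hsv=cv2.cvtColor(z['im'],cv2.COLOR_RGB2HSV); m=(hsv[...,0]>5)&(hsv[...,0]<22)&(hsv[...,1]>110)
n,l,s,c=cv2.connectedComponentsWithStats(m.astype(np.uint8))
for i in np.argsort(-s[1:,4])[:3]+1:
    ys,xs=np.nonzero(l==i); P=plane(z,np.c_[xs,ys],.051); print(s[i],cv2.minAreaRect(P[:,:2].astype(np.float32)*1000))
E
```

```text
1.65 [ 0.55090278 -0.09842259  0.18539833] [-2.99262603 -0.94231472  0.01196065] [[ 0.82   0.573 -0.009]
 [ 0.573 -0.82   0.002]
 [-0.006 -0.006 -1.   ]] [-0.31442407 -0.00774704 -0.58968178]
[[ 0.558  0.269  0.068]
 [ 0.515  0.35   0.333]
 [ 0.751 -0.123  0.172]
 [ 0.392 -0.02   0.014]]
[ 300  413  340   23 4845] ((481.8406677246094, -299.69146728515625), (21.57593536376953, 286.7643737792969), 35.34027099609375)
[ 310  196   30  150 4299] ((521.1077270507812, -121.17657470703125), (117.50157928466797, 21.05263328552246), 35.075809478759766)
[  83  328   40   72 1340] ((355.1698913574219, -21.089353561401367), (70.84026336669922, 28.06454849243164), 20.06922149658203)
```

View pics/w1.png

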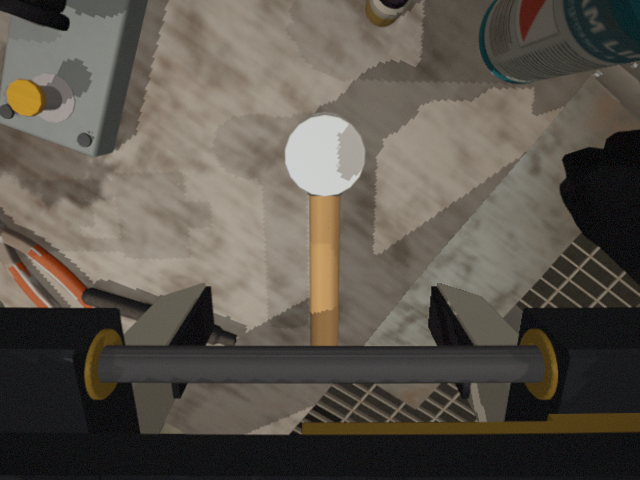

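The wrist view shows the handle centred between the fingers, around x=322, with the head at (325,155). The lateral error is about 1.6 mm. I go down and grip.

Request:
{"method": "step_arm", "body": {
  "series": [
    [[0.0918,0.003,-0.001,-0.04,0],[0.0918,0.003,-0.001,-0.08,0],[0.0918,0.003,-0.001,-0.12,0],[0.0918,0.003,-0.001,-0.145,0],[0.0918,0.003,-0.001,-0.145,0],[0.01,0.003,-0.001,-0.145,0],[0.01,0.003,-0.001,-0.145,0],[0.01,0.003,-0.001,-0.145,0],[0.01,0.003,-0.001,-0.145,0],[0.01,0.003,-0.001,-0.145,0],[0.01,0.003,-0.001,-0.145,0],[0.01,0.003,-0.001,-0.145,0],[0.01,0.003,-0.001,-0.145,0],[0.01,0.003,-0.001,-0.145,0]]
  ],
  "squeeze": 60
}}

```text
clock: 2.87
position: [0.5546, -0.0997, 0.0428]
ee_rot: [-2.993, -0.942, 0.01]
force: [0.2, -0.0, 0.2]
width: 0.395
```

Request:
{"method": "step_arm", "body": {
  "series": [
    [[0.01,0,0,0,0],[0.01,0,0,0,0],[0.01,0,0,0,0],[0.01,0,0,0,0],[0.01,0,0,0,0],[0.01,0,0,0,0]]
  ]
}}

```text
clock: 3.37
position: [0.5544, -0.0996, 0.0427]
ee_rot: [-2.993, -0.942, 0.01]
force: [-0.9, 0.2, -0.4]
width: 0.235
```

Request:
{"method": "step_arm", "body": {
  "series": [
    [[0.01,0,0,0.03,0],[0.01,0,0,0.07,0],[0.01,0,0,0.11,0],[0.01,-0.01,0.03,0.11,0],[0.01,-0.027,0.065,0.11,0],[0.01,-0.044,0.1,0.11,0],[0.01,-0.06,0.14,0.11,0],[0.01,-0.074,0.175,0.11,0],[0.01,-0.074,0.179,0.1,0],[0.01,-0.074,0.179,0.09,0],[0.01,-0.074,0.179,0.085,0],[0.01,-0.074,0.179,0.085,0],[0.01,-0.074,0.179,0.085,0]]
  ]
}}

```text
clock: 4.45
position: [0.4805, 0.078, 0.1272]
ee_rot: [-2.995, -0.939, 0.013]
force: [-0.2, -0.2, -3.0]
width: 0.234
```

```bash
python3 - <<'E'
from h import *
o=observe();print(o['clock'],o['position'],o['force'],o['width'])
grab('wrist','w2'); grab('scene','s2'); grab('top','t2'); 
z=load('t2'); hsv=cv2.cvtColor(z['im'],cv2.COLOR_RGB2HSV)
im=cv2.imread('pics/s2.png'); cv2.imwrite('pics/z2.png',cv2.resize(im[160:360,180:440],(780,600),interpolation=cv2.INTER_CUBIC))
E
```

```text
4.45 [0.48045276 0.07795487 0.127188  ] [-0.19627823 -0.23994516 -2.99899888] 0.23419151290671336
```

View pics/z2.png

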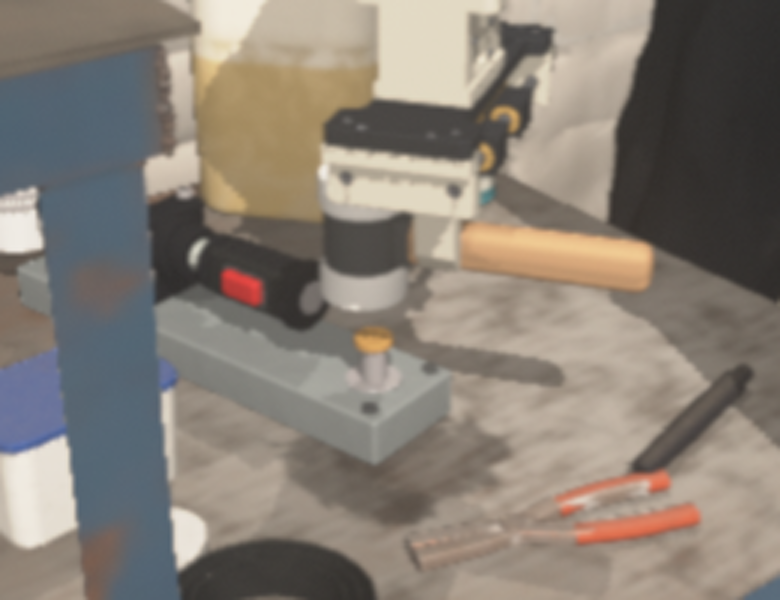

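View pics/w2.png

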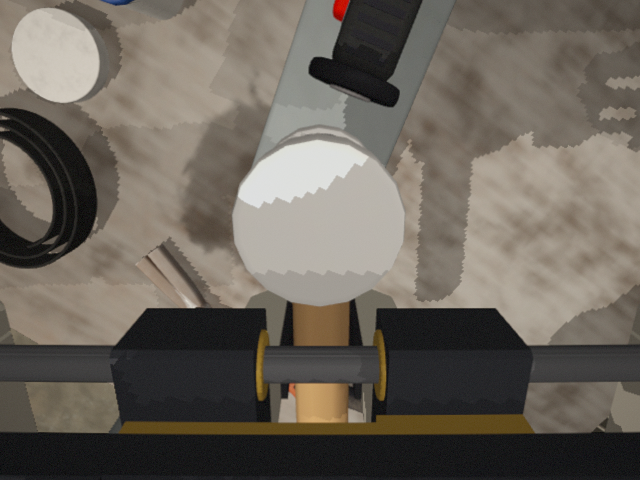

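The mallet is level and above the peg, the flange is clear, and the grip held. I strike down.

Request:
{"method": "step_arm", "body": {
  "series": [
    [[0.01,0,0,-0.015,0],[0.01,0,0,-0.025,0],[0.01,0,0,-0.033,0],[0.01,0,0,-0.041,0],[0.01,0,0,-0.049,0],[0.01,0,0,-0.049,0],[0.01,0,0,-0.049,0]]
  ]
}}

```text
clock: 5.18
position: [0.4809, 0.0785, 0.0784]
ee_rot: [-2.994, -0.939, 0.01]
force: [0.5, -0.0, -4.0]
width: 0.236
```

```bash
python3 - <<'E'
from h import *
o=observe();print(o['clock'],o['position'],o['force'],o['ft_torque'],o['width'])
grab('scene','s3')
im=cv2.imread('pics/s3.png'); cv2.imwrite('pics/z3.png',cv2.resize(im[160:360,180:440],(780,600),interpolation=cv2.INTER_CUBIC))
E
```

```text
5.1833 [0.48089701 0.07852894 0.07844385] [ 0.52539082 -0.02102916 -3.9803004 ] [-0.17123573  0.00532687 -0.04737138] 0.23579743516888113
```

View pics/z3.png

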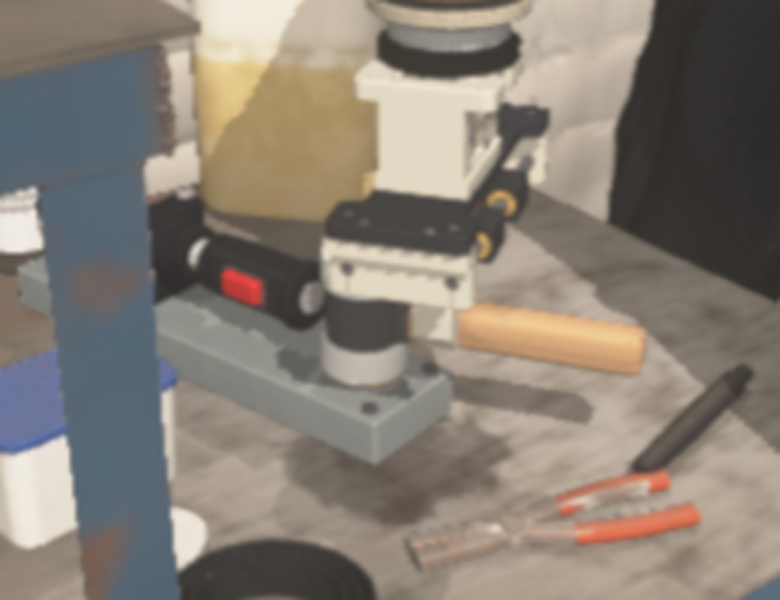

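Request:
{"method": "step_arm", "body": {
  "series": [
    [[0.01,0,0,-0.001,0],[0.01,0,0,-0.002,0],[0.01,0,0,-0.003,0],[0.01,0,0,-0.003,0]]
  ]
}}

```text
clock: 5.57
position: [0.4802, 0.0782, 0.0769]
ee_rot: [-2.995, -0.94, 0.011]
force: [-10.3, -6.2, 28.3]
width: 0.231
```

The force rose to 28 N, so the peg is seated. I lift and check.

Request:
{"method": "step_arm", "body": {
  "series": [
    [[0.01,0,0,0.02,0],[0.01,0,0,0.05,0],[0.01,0,0,0.085,0],[0.01,0,0,0.085,0]]
  ]
}}

```text
clock: 5.9
position: [0.4831, 0.0796, 0.1671]
ee_rot: [-2.995, -0.941, -0.002]
force: [2.1, 1.1, -3.6]
width: 0.233
```

```bash
python3 - <<'E'
from h import *
o=observe();print(o['clock'],o['position'],o['force'],o['width'])
grab('scene','s4');grab('wrist','w4')
im=cv2.imread('pics/s4.png'); cv2.imwrite('pics/z4.png',cv2.resize(im[160:360,180:440],(780,600),interpolation=cv2.INTER_CUBIC))
E
```

```text
5.9 [0.48309116 0.07962817 0.16710615] [ 2.11913123  1.14544079 -3.56163286] 0.23302974225578277
```

View pics/z4.png

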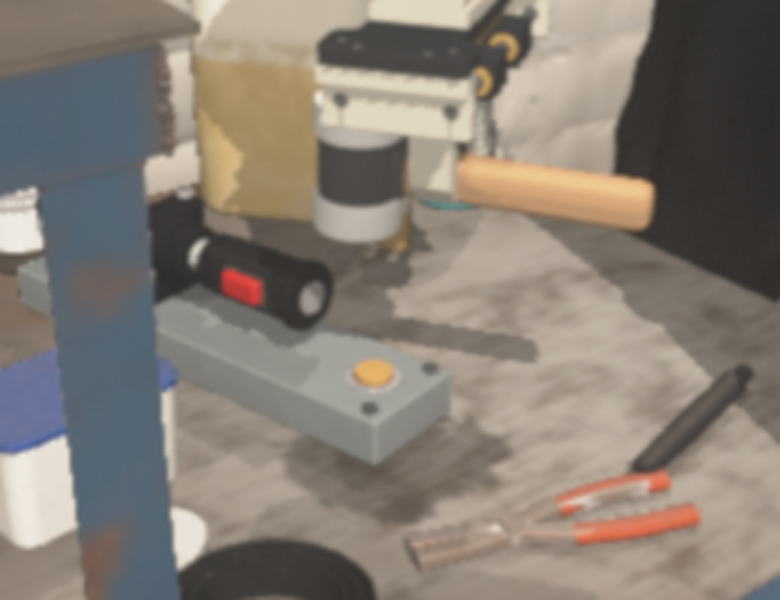

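```bash
python3 - <<'E'
from h import *
def c(tag,box):
    z=load(tag);hsv=cv2.cvtColor(z['im'],cv2.COLOR_RGB2HSV);m=(hsv[...,0]>8)&(hsv[...,0]<28)&(hsv[...,1]>130)
    x0,y0,x1,y1=box;ys,xs=np.nonzero(m[y0:y1,x0:x1]);uv=np.array([xs.mean()+x0,ys.mean()+y0]);print(tag,uv,len(xs),np.median(depthpts(z,np.c_[xs+x0,ys+y0]),0));return z,uv
z,uv=c('s0' if 0 else 'scene0',(290,262,320,282)); print(plane(z,[uv],.057))
z,uv=c('s4',(290,272,325,298))
for h in (.034,.036,.038,.04,.042):print(h,plane(z,[uv],h))
E
```

```text
scene0 [304.03076923 272.75384615] 65 [0.50923363 0.1076131  0.05893033]
[[0.51220941 0.10627664 0.057     ]]
s4 [304. 284.] 61 [0.50986668 0.10819246 0.03615398]
0.034 [[0.51289737 0.10603712 0.034     ]]
0.036 [[0.5102258  0.10800198 0.036     ]]
0.038 [[0.50755423 0.10996685 0.038     ]]
0.04 [[0.50488266 0.11193171 0.04      ]]
0.042 [[0.50221108 0.11389657 0.042     ]]
```

The peg is seated, with its top at about 0.036 m. I carry the mallet back to its free spot.

Request:
{"method": "step_arm", "body": {
  "series": [
    [[0.01,0.012,-0.03,0,0],[0.01,0.026,-0.065,0,0],[0.01,0.04,-0.1,0,0],[0.01,0.055,-0.14,0,0],[0.01,0.071,-0.179,-0.02,0],[0.01,0.071,-0.179,-0.05,0],[0.01,0.071,-0.179,-0.08,0],[0.01,0.071,-0.179,-0.1,0],[0.01,0.071,-0.179,-0.11,0],[0.01,0.071,-0.179,-0.118,0],[0.01,0.071,-0.179,-0.121,0],[0.01,0.071,-0.179,-0.121,0]]
  ]
}}

```text
clock: 7.0
position: [0.5508, -0.1, 0.0418]
ee_rot: [-2.995, -0.941, 0.01]
force: [-0.1, 0.2, -3.1]
width: 0.233
```

Request:
{"method": "step_arm", "body": {
  "series": [
    [[0.01,0,0,-0.001,0],[0.01,0,0,-0.002,0],[0.01,0,0,-0.002,0]]
  ]
}}

```text
clock: 7.25
position: [0.5513, -0.1, 0.0414]
ee_rot: [-2.995, -0.941, 0.008]
force: [-5.4, -0.1, 11.5]
width: 0.238
```

Contact is made, so I open.

Request:
{"method": "step_arm", "body": {
  "series": [
    [[0.07,0,0,0,0],[0.07,0,0,0,0],[0.07,0,0,0,0],[0.07,0,0,0,0],[0.07,0,0,0,0],[0.07,0,0,0,0],[0.07,0,0,0,0],[0.07,0,0,0,0],[0.07,0,0,0.03,0],[0.07,0,0,0.07,0],[0.07,0,0,0.11,0],[0.07,0,0,0.13,0],[0.07,0,0,0.13,0]]
  ]
}}

```text
clock: 8.33
position: [0.5543, -0.1001, 0.1766]
ee_rot: [2.995, 0.941, 0.004]
force: [0.7, 0.3, -1.2]
width: 0.763
```

```bash
python3 - <<'E'
from h import *
o=observe();print(o['clock'],o['position'],o['force'],o['width'])
grab('wrist','w5')
E
```

```text
8.3333 [ 0.55428056 -0.10010308  0.17658993] [ 0.69320595  0.31257913 -1.18309844] 0.7629692343249673
```

View pics/w5.png

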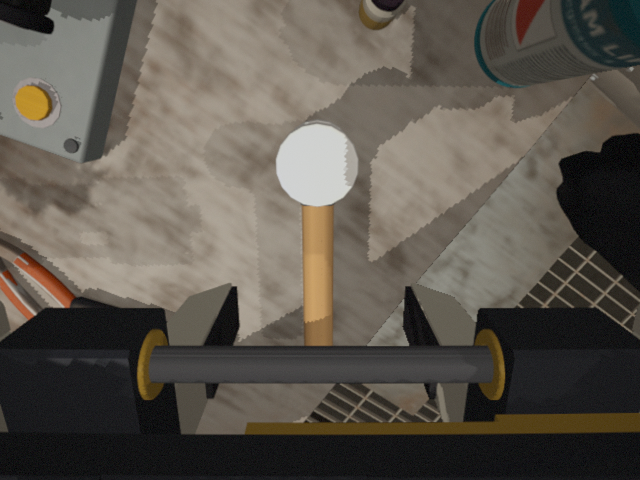

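The mallet stands on its face, let go, with its head at (317,165). I move over the grip.

Request:
{"method": "step_arm", "body": {
  "series": [
    [[0.07,0.044,0.226,0,-20.8],[0.07,0.044,0.226,0,-20.8],[0.07,0.044,0.226,0,-20.8],[0.07,0.044,0.226,0,-20.8],[0.07,0.044,0.226,0,-20.8],[0.07,0.044,0.226,0,-20.8],[0.07,0.044,0.226,0,-20.8],[0.07,0.044,0.226,0,-20.8],[0.07,0.044,0.226,0,-20.8]]
  ]
}}

```text
clock: 9.13
position: [0.5964, 0.1245, 0.1728]
ee_rot: [3.116, 0.384, -0.005]
force: [-0.2, -0.7, 0.5]
width: 0.758
```

```bash
python3 - <<'E'
from h import *
o=observe();print(o['clock'],o['position'],R.from_rotvec(o['ee_rot']).as_matrix().round(3),o['force'],o['width'])
grab('wrist','w6'); grab('top','t6'); grab('scene','s6')
E
```

```text
9.1333 [0.59639084 0.12454624 0.17280252] [[ 0.97   0.243 -0.003]
 [ 0.243 -0.97  -0.002]
 [-0.003  0.001 -1.   ]] [-0.17793125 -0.66700567  0.53402848] 0.7580594686375768
```

View pics/w6.png

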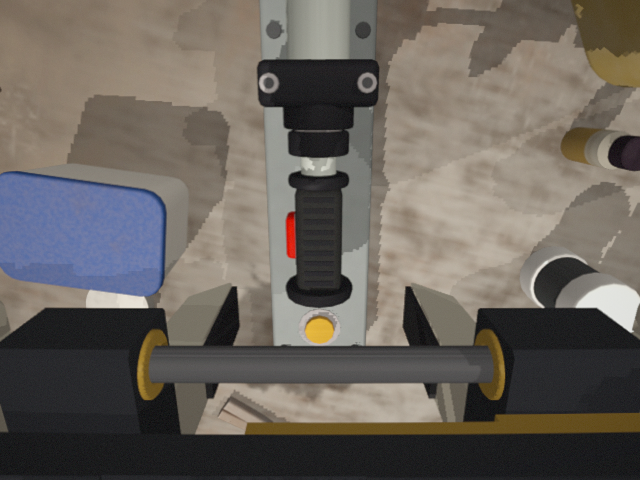

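View pics/s6.png

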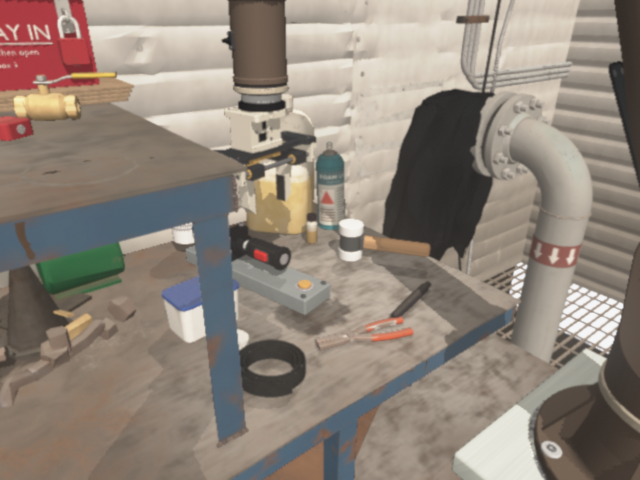

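```bash
python3 - <<'E'
from h import *
z=load('w6'); hsv=cv2.cvtColor(z['im'],cv2.COLOR_RGB2HSV); m=((hsv[...,0]<5)|(hsv[...,0]>174))&(hsv[...,1]>150); m[:190]=0;m[280:]=0;m[:,:270]=0;m[:,330:]=0
ys,xs=np.nonzero(m); c=[xs.mean(),ys.mean()]; print(c,xs.min(),xs.max(),ys.min(),ys.max())
o=np.array([.5964,.1245]); u=np.array([.970,.243]); v=np.array([-.243,.970])
def show(n,uv,h):
    p=plane(z,[uv],h)[0]; d=p[:2]-o; print(n,p.round(4),'along',(d@u).round(4),'lat',(d@v).round(4))
show('button',c,.072); show('btn ext',[(xs.min()+xs.max())/2,(ys.min()+ys.max())/2],.072)
show('flangetop',(319,283),.09); show('ferruletop',(319,180),.0865)
show('peg',(319,330),.036); show('gripL',(298,240),.084); show('gripR',(342,240),.084)
t=load('t6');h2=cv2.cvtColor(t['im'],cv2.COLOR_RGB2HSV)
E
```

```text
[np.float64(290.4450402144772), np.float64(234.91152815013405)] 286 295 212 257
button [0.596  0.1438 0.072 ] along 0.0043 lat 0.0188
btn ext [0.5963 0.1438 0.072 ] along 0.0046 lat 0.0188
flangetop [0.5767 0.1206 0.09  ] along -0.0201 lat 0.001
ferruletop [0.6362 0.1355 0.0865] along 0.0413 lat 0.001
peg [0.5147 0.1053 0.036 ] along -0.0839 lat 0.0013
gripL [0.5979 0.1388 0.084 ] along 0.005 lat 0.0135
gripR [0.6043 0.1135 0.084 ] along 0.005 lat -0.0126
```

The grip centre lies about 4 mm along and 1 mm across from here, and the peg is aligned. I go down and squeeze.

Request:
{"method": "step_arm", "body": {
  "series": [
    [[0.07,0.0035,0.002,-0.03,0],[0.07,0.0035,0.002,-0.06,0],[0.07,0.0035,0.002,-0.09,0],[0.07,0.0035,0.002,-0.107,0],[0.07,0.0035,0.002,-0.107,0],[0.07,0.0035,0.002,-0.107,0],[0.01,0.0035,0.002,-0.107,0],[0.01,0.0035,0.002,-0.107,0],[0.01,0.0035,0.002,-0.107,0],[0.01,0.0035,0.002,-0.107,0],[0.01,0.0035,0.002,-0.107,0],[0.01,0.0035,0.002,-0.107,0],[0.01,0.0035,0.002,-0.107,0],[0.01,0.0035,0.002,-0.107,0],[0.01,0.0035,0.002,-0.107,0],[0.01,0.0035,0.002,-0.107,0],[0.01,0.0035,0.002,-0.107,0],[0.01,0.0035,0.002,-0.107,0]]
  ],
  "squeeze": 50
}}

```text
clock: 10.78
position: [0.6005, 0.1274, 0.0673]
ee_rot: [-3.118, -0.383, 0.001]
force: [-1.3, 4.8, 5.8]
width: 0.308
```

The opening is 28.3 mm, so the button is in. I pull.

Request:
{"method": "step_arm", "body": {
  "series": [
    [[0.01,-0.005,-0.0012,0,0],[0.01,-0.012,-0.003,0,0],[0.01,-0.022,-0.0055,0,0],[0.01,-0.032,-0.008,0,0],[0.01,-0.042,-0.0105,0,0],[0.01,-0.052,-0.013,0,0],[0.01,-0.06,-0.015,0,0],[0.01,-0.066,-0.0165,0,0],[0.01,-0.066,-0.0165,0,0]]
  ]
}}

```text
clock: 11.53
position: [0.5344, 0.1108, 0.0676]
ee_rot: [-3.118, -0.383, -0.002]
force: [7.2, 3.3, -5.0]
width: 0.31
```

Request:
{"method": "step_arm", "body": {
  "series": [
    [[0.01,-0.01,-0.0025,0,0],[0.01,-0.02,-0.005,0,0],[0.01,-0.03,-0.0075,0,0],[0.01,-0.04,-0.01,0,0],[0.01,-0.049,-0.0123,0,0],[0.01,-0.056,-0.014,0,0],[0.01,-0.056,-0.014,0,0],[0.01,-0.056,-0.014,0,0]]
  ]
}}

```text
clock: 12.2
position: [0.4797, 0.097, 0.0678]
ee_rot: [-3.117, -0.383, -0.008]
force: [9.4, 4.5, -10.0]
width: 0.309
```

```bash
python3 - <<'E'
from h import *
o=observe();print(o['clock'],o['position'],o['force'],o['width'])
grab('wrist','w7');grab('top','t7');grab('scene','s7')
a=cv2.imread('pics/s7.png')[160:360,160:440];cv2.imwrite('pics/z7.png',cv2.resize(a,(800,571),interpolation=cv2.INTER_CUBIC))
E
```

```text
12.2 [0.47971351 0.09696404 0.06775242] [  9.38268495   4.47629271 -10.02280429] 0.3088603726822029
```

View pics/z7.png

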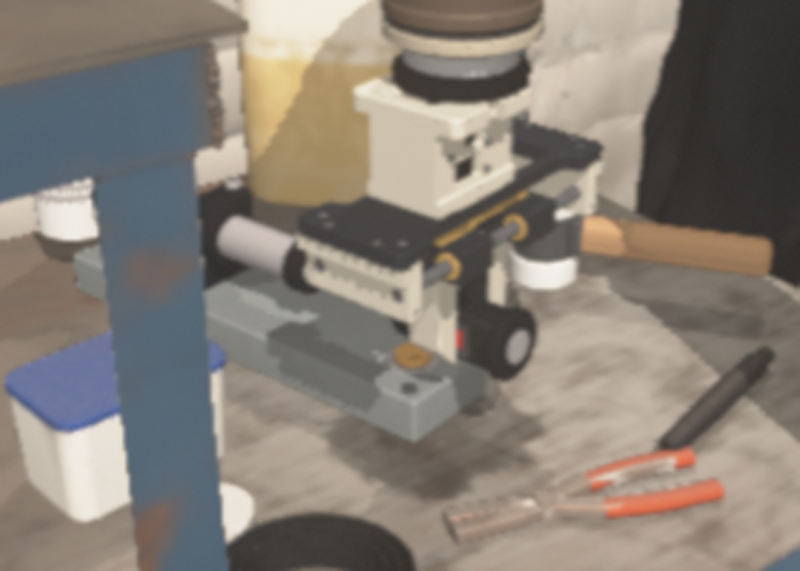

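View pics/w7.png

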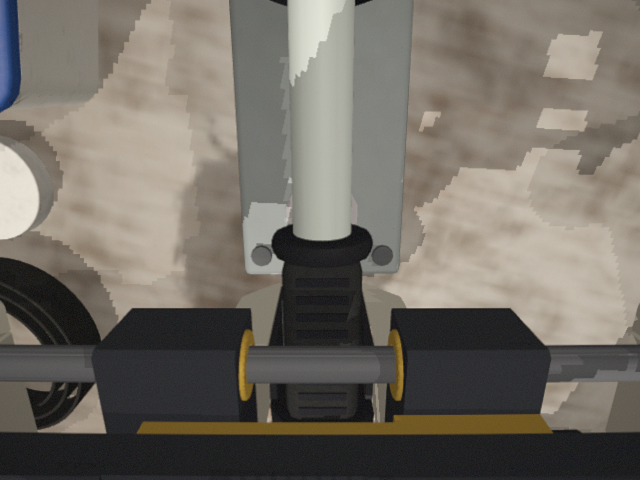

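View pics/t7.png

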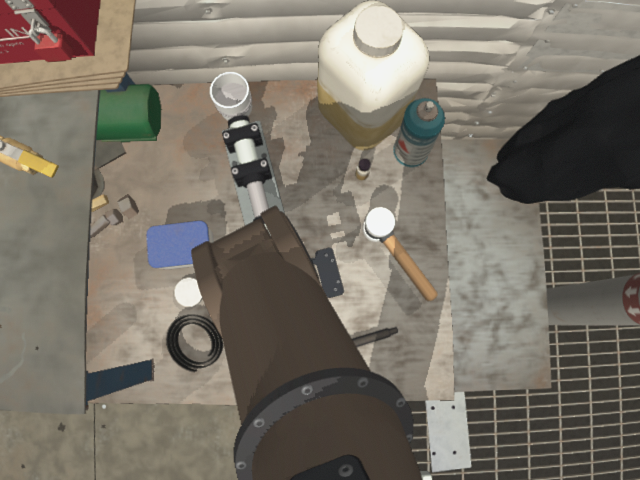

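The grip has moved 124.6 mm with the button held in. I nudge it slightly onto the stop to feel a force rise.

Request:
{"method": "step_arm", "body": {
  "series": [
    [[0.01,-0.001,-0.0003,0,0],[0.01,-0.002,-0.0005,0,0],[0.01,-0.002,-0.0005,0,0],[0.01,-0.002,-0.0005,0,0]]
  ]
}}

```text
clock: 12.68
position: [0.4793, 0.0968, 0.0677]
ee_rot: [-3.116, -0.382, -0.013]
force: [9.6, 4.2, -10.6]
width: 0.309
```

```bash
python3 - <<'E'
from h import *
o=observe();print(o['clock'],o['position'],o['force'],o['width'])
grab('wrist','w8');grab('scene','s8');z=load('w8')
o=np.array([.600,.1263]);u=np.array([.970,.243])
p=plane(z,[(322,232)],.0865)[0];print(p,'ferrule top moved', (p[:2]-np.array([.6362,.1355]))@u)
E
```

```text
12.6833 [0.47931117 0.09684276 0.06773242] [  9.55330424   4.20632256 -10.59984586] 0.3094854164453598
[0.52118862 0.10689427 0.0865    ] ferrule top moved -0.11851223204747222
```

Request:
{"method": "step_arm", "body": {
  "series": [
    [[0.01,-0.003,-0.0008,0,0],[0.01,-0.004,-0.001,0,0],[0.01,-0.004,-0.001,0,0],[0.01,-0.004,-0.001,0,0],[0.01,-0.004,-0.001,0,0]]
  ]
}}

```text
clock: 13.2
position: [0.479, 0.0968, 0.0681]
ee_rot: [-3.115, -0.382, -0.024]
force: [15.5, 6.2, -16.4]
width: 0.311
```

```bash
python3 - <<'E'
from h import *
o=observe();print(o['clock'],o['position'],o['force'],o['width'])
grab('wrist','w9');grab('scene','s9');z=load('w9')
u=np.array([.970,.243])
w=load('w6')
cv2.imwrite('pics/z9.png',np.hstack([cv2.resize(cv2.imread('pics/w6.png')[150:310,260:380],(390,520)),cv2.resize(cv2.imread('pics/w9.png')[200:360,260:380],(390,520))]))
for v in (225,230,235,240,245,250): print(v,((plane(z,[(322,v)],.0865)-plane(w,[(319,180)],.0865))[0,:2])@u)
E
```

```text
13.2 [0.47896189 0.09676627 0.06807199] [ 15.49750329   6.22010782 -16.38378187] 0.31137144414651463
225 -0.11687631996077369
230 -0.11853192898961508
235 -0.12019941571744798
240 -0.12187894127366761
245 -0.12357066959564218
250 -0.12527476749491329
```

View pics/z9.png

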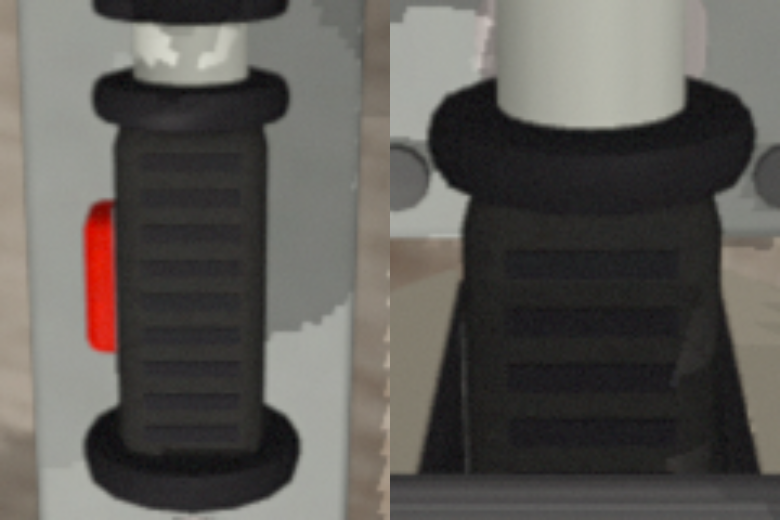

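The stop is felt: commanding 4 mm more gave 0.3 mm of travel while the force rose to about 15 N. The ferrule shows about 0.124 m of travel in the pictures. I hand it in while holding.

```bash
python3 - <<'E'
from h import *
o=observe();print(o['position'],o['force'],o['width']); print(arm.sign_off())
E
```

```text
[0.47894967 0.09677066 0.06805883] [ 15.59296452   5.47372251 -15.97675289] 0.3110890845519252
the job is handed in; nothing more can be done
None
```

The job is handed in at about 13 s, with the arm still holding the hand grip fully drawn out. The sign-off gave no verdict.

- **Peg:** I pressed it down with the mallet face until the force rose to 28 N. A picture after lifting put the brass head's top at about 36 mm, which is seated on the plate.
- **Mallet:** It is standing on its face at its original spot, let go and well clear of the rest. I last saw it in the top view during the pull.
- **Grip:** I closed on it with the button in (opening about 28.5 mm) and pulled it straight out about 125 mm by the arm's position. At the end, commanding 4 mm more gave only 0.3 mm of travel while the force along the pull rose from 9.6 to 15.5 N, so it is on the second stop.

**Checks that disagreed or were loose:**
- The ferrule in the wrist pictures showed between 0.119 and 0.124 m of travel, depending on which edge I took. It is a coarser measure than the arm's reading.
- The mallet tipped slightly in the grip during the press. The pictures show it standing flat after release.
- An earlier 2 mm nudge at the stop gave almost no rise in force.
- About 16 N of vertical force stood on the tool at the end, well under the limits.
- I judged the bystanders unmoved by eye only. The pliers and part of the pen were hidden by the arm in the last top view, but the scene view showed both where they were.

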